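# Charge the robot team's air tank by hand

## Robot

A 6-joint arm with a two-finger parallel gripper is mounted at the origin on the work surface. World frame = base frame: x ahead of the robot, y to its left, z up, the work surface at z = 0. Lengths are in mm, angles in rad, forces in N, time in s.
With the tool pointing down it reaches from about 275 to 750 mm from the base axis. Payload 10.2 kg.
Tool frame: the origin (TCP) lies on the centre line of the jaws, within the pads' length; the fingertips stand 8 mm ahead of it and the grasp point (between the pads) lies 11 mm behind it; x points along the fingers, y is the direction in which the jaws open and shut, and the axes are right-handed (so a half turn about x gives the same grasp; the last joint's range is limited). The gripper opens to 85 mm and grips with 20 to 120 N. Pads are 22 mm wide; open, the fingers measure 114 mm over their backs; the gripper's body (76 mm by 85 mm) begins 54 mm behind the grasp point. The pads swing forward as they close: fully open they stand 13 mm farther back than shut.
Start: joints at [1.067, 0.313, 1.498, -0, 1.331, -0.223], TCP at [145.503, 504.44, 214.394] pointing down, gripper open.
Joint ranges: [-2.94, 2.94], [-0.97, 2.17], [0.19, 2.56], [-1.23, 4.37], [0.02, 3.11], [-2.88, 2.88]. Speed limits (rad/s): [2.39, 2.39, 3.01, 3.14, 3.14, 3.14].

## Interface

Orientations are given as a unit quaternion [w, x, y, z].
In Python, from rig import ctrl, vision, workorder gives the robot as it stands. The module is installed in compiled form; this text tells all that it offers.
- The arm moves only by the shell command python3 -m jog 'ROWS' [OPENING] [FORCE]. ROWS is JSON, a list that holds one entry, the list of rows, each a list of 6 numbers: the shift along the tool's x, y, z in m, then the turn, a rotation vector about the tool's x, y, z in rad. A call has 1 to 12 rows; each row shifts and turns the commanded pose from where the row before left it, along the tool's axes as they then stand; what a row does not reach is not made up. A row lasts 1/8 s, in which the tool goes at most 62.5 mm and 10.7 degrees, less where a joint would pass 70% of its speed; a pose out of reach is approached as far as the arm can. A call is refused whole if a number of a shift passes 0.0625 or a number of a turn 0.188, either way. A call with a gripper value outside its range is refused whole. OPENING is the closure in counts, from 0 (fully open) to 255 (shut), set as the call begins (- or left out, the last holds). The fingers move at their own pace and stop on an object; FORCE is the grip in N (left out, the last holds). Time passes only in rows, so rows that do not move let the fingers close. It gives the time, the measured TCP pose, the force and the opening at its end, in the units of the state.
- ctrl.sense(): the state, without advancing time (a new reading comes with each control period).
- vision.capture(name): name is "side" or "top"; returns a dict with "image" (400x640x3 uint8, red, green, blue), "mtx" (3x3 intrinsics, pixels), "R" (3x3) and "t" (3): a world point X has camera coordinates R X + t. Camera axes: x right, y down, z forward; pixel columns grow to the right and rows downward; lengths in mm; the calibration is good to about 2 mm. A picture is of the moment at which its call begins. There is no depth.
- workorder.finish_job(): hands the job in, once; it reports no verdict.
The state is a dict: "time_s": time; "joints": joint angles; "dq": joint speeds; "tau": joint torques, N m; "eef_pos": TCP position; "ee_rot": TCP orientation; "force": force on the tool from outside, world axes, zero at the start; "wrist_torque": the same for the moment, N m; "grip_width": opening from 0.0 (shut) to 1.0 (fully open).
Only numpy, scipy, OpenCV 4.12 (cv2) and the standard library are available. Lean on these libraries where they do the work, as an engineer would, in place of code of your own. Each camera call takes 0.05 s, during which the arm holds its last target.

## Task

Charge the air tank on the grey plate: push the hand pump's blue plunger down and let it spring back, again and again, until the green indicator pin on the tank stands fully out, then push the yellow valve handle round to its stop across the pipe to shut the tank off. Only push, with the fingertips: nothing is picked up, the pin itself is not touched, and the charging set and the things lying around stay where they are.

Things in the scene. Friction and masses are not known exactly. Their poses are not given: they have to be found in the camera images.
- charger: Air-charging set, 6 kg, loose on rubber feet: grey plate 170 x 460 mm (x by y), top 14 mm above the table. Origin under the plate's centre, z up; at yaw 0 x points away from the robot, y to its left. On the centre line x = 0: hand pump at y = -175 mm, valve at -30, tank along y from -6 to 198 (64 thick, top 84 above the table) with its indicator at y = 100. Must stay in place.
- plunger_top (a point): Centre of the top of the pump's blue mushroom-shaped palm head (60 mm across, 18 mm thick, top slightly domed, about flat within 18 mm of the centre), 222 mm above the table at rest; moves with the plunger. The pump barrel under it is 56 mm across at most and 164 mm high.
- plunger (a joint): Plunger travel straight down in m: 0 up at rest, 0.035 at the bottom of the stroke. A spring returns it by itself when the finger goes up; pushing it takes about 6 N at the top, rising to about 14 N just before the bottom stop.
- pin_top (a point): Centre of the top of the green indicator pin (18 mm across), 2 mm above the indicator's dark collar when fully in, 32 mm above it when fully out.
- pin (a joint): How far the pin has come out, m: 0 in, 0.030 fully out at its stop (a white band 6 mm high then shows at its foot). It rises as the plunger goes down, about 5.2 mm for a full stroke, in proportion for a shorter one, and stays when the plunger comes up. Starts at 0. Pumping on when it is fully out does no harm.
- pin_stem: The green pin itself (same as pin_top): not to be touched.
- indicator_mouth (a point): Centre of the top of the indicator's dark collar, 30 mm across, 108 mm above the table, from which the pin comes out.
- valve_axis (a point): Point on the vertical turning axis of the tank's shut-off valve, at the mid-height of its yellow handle, 119 mm above the table. Fixed to the charging set.
- valve_grip (a point): Centre of the yellow handle's grip at 65 mm from the turning axis. The grip is a bar 16 mm wide, 18 mm high (110 to 128 mm above the table), reaching from 30 to 86 mm from the axis, free underneath down to the tank's top at 84 mm. Moves with the handle.
- valve (a joint): Handle angle, rad, clockwise seen from above: 0 open (in line with the pipe, pointing to local +y of the charging set, over the tank), 1.571 shut at its stop (across the pipe, pointing to local +x). Starts between 0 and 0.25. Stays where it is left; friction 0.12 N m (about 2 N at the grip).
- fitting: Brass fitting, 20 mm across, 28 mm high, standing loose on the plate. Bystander; origin under its centre.
- oil_bottle: White bottle with red cap, 42 mm across, 105 mm high, standing behind the tank. Bystander; origin under its centre.
- actuator: Small air cylinder, 25 mm thick, 150 mm long along its y, lying behind the pump. Bystander; origin under it.
- screwdriver: Orange screwdriver lying on the table. Bystander.
- wrench: Steel wrench lying on the table. Bystander.
- wheel: Robot wheel, 100 mm across, 26 mm thick, lying flat. Bystander; origin under its centre.
- screw_tray: Small clear-grey tray of screws, 110 x 170 x 35 mm. Bystander; origin under its centre.

How it is judged:
By the outcome, as a careful person would: the job done as asked, in the order asked, and still so for the second after the job is handed in, with the robot touching nothing.
It also fails if it takes over 66 s, if anything falls off the work surface, if the arm or the gripper's body presses on something with over 40 N, if the wrist force passes 120 N, or if a joint passes its speed limit or range.

## Working session

There is one attempt and no reset: what is moved stays moved. The work goes in short steps, Python scripts to look and compute and a shell command to move; the robot and the scene stay as the last step left them, time stands still between calls to the robot, and variables do not carry over. Pictures are saved under pics/ and viewed, and the job is handed in when it is done.

```bash
mkdir -p pics
cat > h.py <<'E'
import numpy as np, cv2
from rig import ctrl, vision, workorder
def cap(n,f):
    c=vision.capture(n); cv2.imwrite('pics/'+f,c['image'][:,:,::-1]); np.savez('pics/'+f[:-4]+'.npz',**c); return c
def ray(c,u,v,z):
    d=np.linalg.inv(c['mtx'])@np.array([u,v,1.]); R=np.array(c['R']);o=-R.T@c['t']; d=R.T@d
    return o+d*(z-o[2])/d[2]
def proj(c,X):
    p=c['mtx']@(c['R']@np.array(X,float)+c['t']); return p[:2]/p[2]
E
python3 - <<'E'
from h import *
for n in('side','top'):
    c=cap(n,n+'1.png'); print(n,-np.array(c['R']).T@c['t'])
print(ctrl.sense())
E
```

```text
side [335.2946017  904.40957733 754.84364439]
top [ 4.56705846e+02 -1.01629684e+00  1.68579965e+03]
{'time_s': 0.1, 'joints': array([ 1.06659791e+00,  3.13377912e-01,  1.49833619e+00, -7.77397711e-06,
        1.33097043e+00, -2.23423391e-01]), 'dq': array([ 0.00083673, -0.00043459, -0.00259424, -0.00075533,  0.00025421,
        0.00177549]), 'tau': array([ 2.73463564e-03, -4.12898111e+01, -2.60141462e+01, -1.85423455e-04,
        3.02487846e-03,  1.71477433e-05]), 'eef_pos': array([145.38831379, 504.22588004, 213.90994099]), 'ee_rot': array([ 0.70001527,  0.09858082,  0.70028502, -0.09930427]), 'force': array([-1.00660694, -0.21754768, -0.1549486 ]), 'wrist_torque': array([-0.01748164, -0.06703929,  0.03186591]), 'grip_width': 0.9952551865588407}
```

View pics/side1.png

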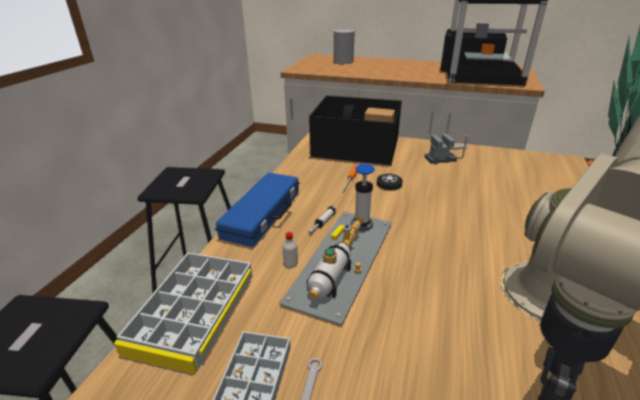

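View pics/top1.png

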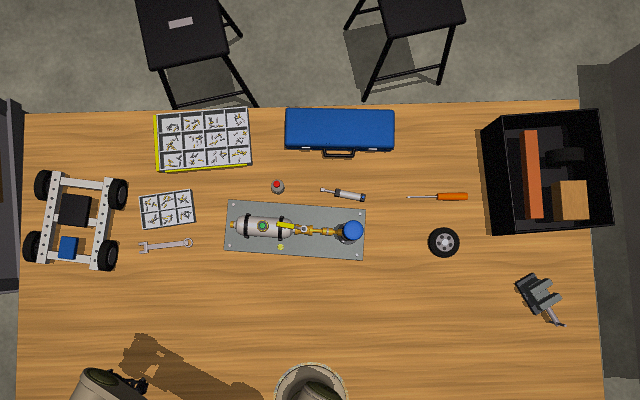

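The side view shows the set with the pump's blue head at (365,168) and the green pin at (330,255). In the top view the plate is centred near (295,230), with the blue head at (351,230), the green pin at (263,226) and the yellow handle near (285,225).

Run:
```python
from h import *
c=dict(np.load('pics/top1.npz')); s=dict(np.load('pics/side1.npz'))
def blob(c,box,f):
    x0,y0,x1,y1=box; im=cv2.cvtColor(c['image'],cv2.COLOR_RGB2HSV)[y0:y1,x0:x1].astype(int)
    m=f(im[...,0],im[...,1],im[...,2]); v,u=np.nonzero(m)
    return u.mean()+x0,v.mean()+y0,len(u),(u.min()+x0,v.min()+y0,u.max()+x0,v.max()+y0)
B=lambda h,s,v:(h>95)&(h<130)&(s>130)
G=lambda h,s,v:(h>50)&(h<90)&(s>90)
Y=lambda h,s,v:(h>24)&(h<34)&(s>170)&(v>120)
for n,cc,bx in(('top',c,[(335,215,370,248),(250,215,275,240),(268,212,300,240)]),('side',s,[(350,158,380,185),(318,240,345,268),(325,220,350,245)])):
    for nm,b,f,z in zip('BGY',bx,(B,G,Y),(218,110,128)):
        try:
            r=blob(cc,b,f); print(n,nm,r,ray(cc,r[0],r[1],z).round(1))
        except Exception as e: print(n,nm,e)
# plate corners
im=cv2.cvtColor(c['image'],cv2.COLOR_RGB2HSV)
m=((im[...,1]<60)&(im[...,2]>60)).astype(np.uint8); m[:195]=0;m[265:]=0;m[:,:215]=0;m[:,375:]=0
k=max(cv2.findContours(m,0,2)[0],key=cv2.contourArea); h=cv2.convexHull(k)
r=cv2.minAreaRect(h); P=cv2.boxPoints(r); print(r)
W=np.array([ray(c,*p,14) for p in P]);print(W.round(1),W.mean(0))
for i in range(4):print(np.linalg.norm(W[i]-W[i-1]),np.arctan2(*(W[i]-W[i-1])[[1,0]]))
a=cv2.resize(c['image'][190:270,210:380],None,fx=4.7,fy=4.7,interpolation=2);cv2.imwrite('pics/tz.png',a[:,:,::-1])
a=cv2.resize(s['image'][150:330,270:410],None,fx=3.3,fy=3.3,interpolation=2);cv2.imwrite('pics/sz.png',a[:,:,::-1])
```

```text
top B (np.float64(352.6645569620253), np.float64(229.81645569620252), 316, (np.int64(343), np.int64(220), np.int64(362), np.int64(239))) [ 534.6 -136.   218. ]
top G (np.float64(261.8076923076923), np.float64(225.19230769230768), 26, (np.int64(259), np.int64(223), np.int64(264), np.int64(228))) [563.1 136.6 110. ]
top Y (np.float64(285.14084507042253), np.float64(224.61971830985917), 71, (np.int64(277), np.int64(222), np.int64(296), np.int64(229))) [561.5  63.2 128. ]
side B (np.float64(364.7557251908397), np.float64(168.38167938931298), 131, (np.int64(357), np.int64(164), np.int64(373), np.int64(173))) [ 532.9 -140.5  218. ]
side G (np.float64(329.3703703703704), np.float64(251.0), 27, (np.int64(326), np.int64(249), np.int64(332), np.int64(253))) [560.9 134.5 110. ]
side Y (np.float64(337.3972602739726), np.float64(231.52054794520546), 73, (np.int64(332), np.int64(226), np.int64(343), np.int64(238))) [557.5  70.5 128. ]
((294.5252685546875, 229.40928649902344), (138.95265197753906, 51.11921310424805), 4.236394882202148)
[[ 492.4  273.    14. ]
 [ 660.9  258.5   14. ]
 [ 613.  -200.8   14. ]
 [ 445.3 -181.3   14. ]] [552.89510636  37.34045695  14.        ]
456.73686399996075 1.4673469724785255
169.04176837119437 -0.08591146038905247
461.72530211711614 -1.6745536289869707
168.88571283749033 3.026158981541547
```

View pics/tz.png

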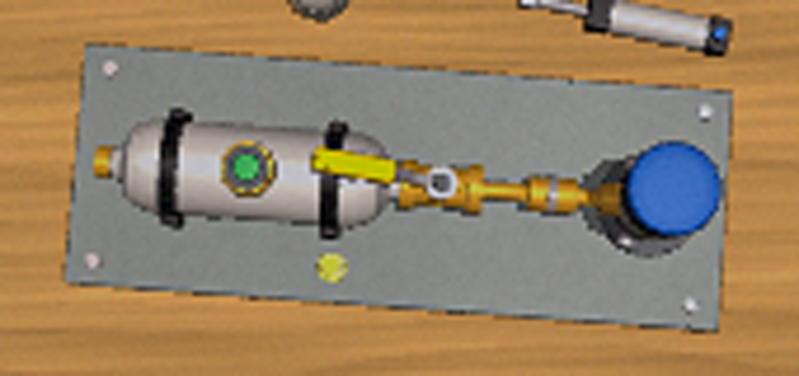

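View pics/sz.png

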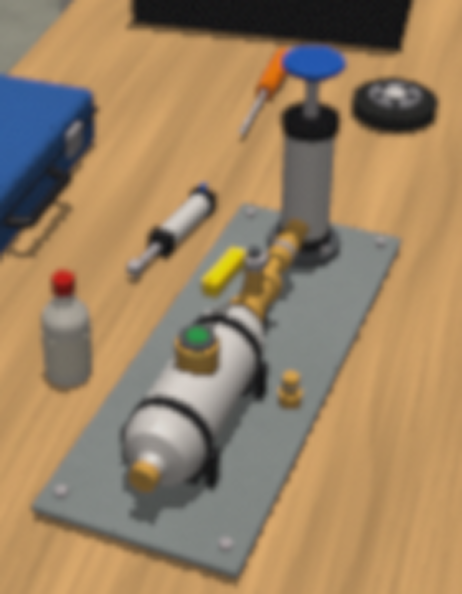

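```bash
cat >> h.py <<'E'
from scipy.spatial.transform import Rotation as Ro
def R():
    q=ctrl.sense()['ee_rot']; return Ro.from_quat([q[1],q[2],q[3],q[0]]).as_matrix()
def to(X):
    s=ctrl.sense(); return (R().T@(np.array(X)-s['eef_pos'])).round(1)
O=np.array([552.3,37.,0]); yaw=-0.10
def L(x,y,z): return O+[x*np.cos(yaw)-y*np.sin(yaw),x*np.sin(yaw)+y*np.cos(yaw),z]
E
python3 - <<'E'
from h import *
print(R().round(3)); print(L(0,-175,270),to(L(0,-175,270)))
E
```

```text
[[-0.001  0.277  0.961]
 [-0.001  0.961 -0.277]
 [-1.    -0.001 -0.   ]]
[ 534.82915209 -137.12572892  270.        ] [ -55.7 -508.4  551.9]
```

```bash
python3 -m jog '[[[-0.03,0,0,-0.09,0,0],[-0.03,0,0,-0.09,0,0],[0,-0.04,0.03,0,0,0],[0,-0.04,0.03,0,0,0],[0,-0.04,0.03,0,0,0],[0,-0.04,0.03,0,0,0],[0,-0.04,0.03,0,0,0],[0,-0.04,0.03,0,0,0],[0,-0.04,0.03,0,0,0],[0,-0.04,0.03,0,0,0],[0,-0.04,0.03,0,0,0],[0,-0.04,0.03,0,0,0]]]' 255 40
python3 -c "
from h import *
print(R().round(3),to(L(0,-175,240)))"
```

```text
time_s: 1.6
eef_pos: [404.2, 74.7, 274.3]
ee_rot: [0.706, 0.036, 0.706, -0.036]
force: [0.3, 0.5, 0.2]
grip_width: 0.003
[[-0.     0.101  0.995]
 [ 0.     0.995 -0.101]
 [-1.     0.    -0.   ]] [  34.2 -197.6  151.3]
```

```bash
python3 -m jog '[[[0,-0.04,0.03,0,0,0],[0,-0.04,0.03,0,0,0],[0,-0.04,0.03,0,0,0],[0,-0.04,0.03,0,0,0],[0,-0.038,0.031,0,0,0],[0.02,0,0,0,0,0],[0,0,0,0,0,0]]]'
python3 -c "
from h import *
print(to(L(0,-175,240)));cap('side','s2.png');c=cap('top','t2.png');s=dict(np.load('pics/s2.npz'))
a=cv2.resize(s['image'][120:270,290:430],None,fx=3.5,fy=3.5,interpolation=2);cv2.imwrite('pics/sz2.png',a[:,:,::-1])"
```

```text
time_s: 2.48
eef_pos: [533.4, -135.8, 252.8]
ee_rot: [0.705, 0.036, 0.707, -0.035]
force: [0.7, 0.4, -0.0]
grip_width: 0.0
[12.8 -1.2  1.6]
```

View pics/sz2.png

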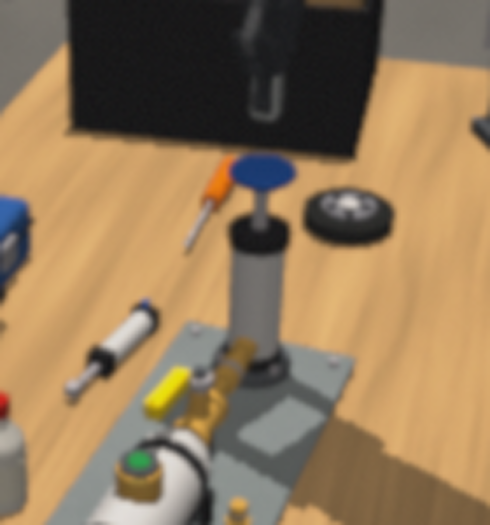

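The shut fingertips hang centred above the blue head: tip at (265,118) in the zoomed crop, head at (263,172). I'll start with a partial press to check forces.

```bash
python3 -m jog '[[[0.02,-0.001,0.001,0,0,0],[0.009,0,0,0,0,0],[0.005,0,0,0,0,0],[0.005,0,0,0,0,0],[0,0,0,0,0,0]]]'
python3 -m jog '[[[0.006,0,0,0,0,0],[0.006,0,0,0,0,0],[0.006,0,0,0,0,0],[0,0,0,0,0,0]]]'
python3 -c "
from h import *
c=cap('side','s3.png')
a=cv2.resize(c['image'][120:270,290:430],None,fx=3.5,fy=3.5,interpolation=2);cv2.imwrite('pics/sz3.png',a[:,:,::-1])"
```

```text
time_s: 3.2
eef_pos: [534.9, -136.9, 215.4]
ee_rot: [0.706, 0.036, 0.706, -0.036]
force: [-0.1, 0.9, -1.3]
grip_width: 0.003
time_s: 3.7
eef_pos: [535.0, -137.0, 197.6]
ee_rot: [0.706, 0.036, 0.706, -0.036]
force: [-2.1, 1.1, 6.6]
grip_width: -0.002
```

View pics/sz3.png

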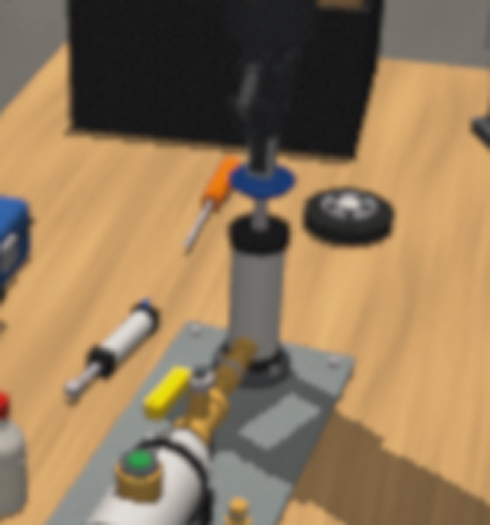

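The head has gone down slightly, at (263,180) from 172, with light force. I'll keep going to find the bottom stop.

```bash
python3 -m jog '[[[0.006,0,0,0,0,0],[0.006,0,0,0,0,0],[0,0,0,0,0,0]]]'
python3 -m jog '[[[0.004,0,0,0,0,0],[0,0,0,0,0,0]]]'
python3 -m jog '[[[0.003,0,0,0,0,0],[0,0,0,0,0,0]]]'
python3 -c "
from h import *
c=cap('side','s4.png')
a=cv2.resize(c['image'][120:270,290:430],None,fx=3.5,fy=3.5,interpolation=2);cv2.imwrite('pics/sz4.png',a[:,:,::-1])"
```

```text
time_s: 4.12
eef_pos: [535.1, -137.1, 186.0]
ee_rot: [0.707, 0.035, 0.706, -0.036]
force: [-2.2, 1.3, 8.4]
grip_width: -0.001
time_s: 4.38
eef_pos: [535.1, -137.1, 182.2]
ee_rot: [0.707, 0.035, 0.706, -0.036]
force: [-3.7, 0.8, 10.7]
grip_width: 0.002
time_s: 4.62
eef_pos: [535.1, -137.1, 179.3]
ee_rot: [0.707, 0.035, 0.706, -0.036]
force: [-2.8, 1.8, 10.2]
grip_width: 0.002
```

View pics/sz4.png

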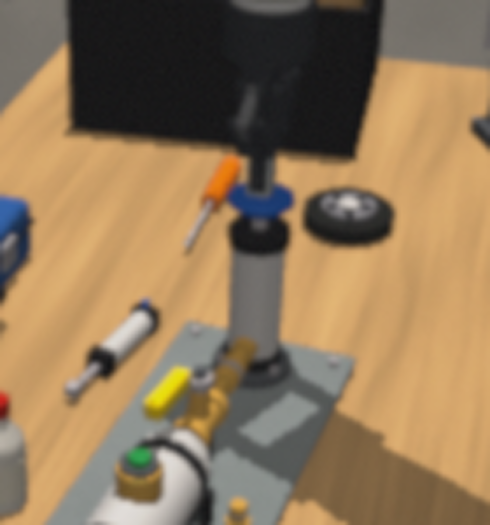

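```bash
python3 -m jog '[[[0.004,0,0,0,0,0],[0,0,0,0,0,0]]]'
python3 -m jog '[[[0.003,0,0,0,0,0],[0,0,0,0,0,0]]]'
```

```text
time_s: 4.92
eef_pos: [535.1, -137.1, 175.4]
ee_rot: [0.707, 0.035, 0.706, -0.036]
force: [-3.5, 1.9, 10.8]
grip_width: -0.001
time_s: 5.18
eef_pos: [535.1, -137.1, 172.5]
ee_rot: [0.707, 0.035, 0.706, -0.036]
force: [-3.5, 1.4, 11.7]
grip_width: -0.0
```

```bash
python3 -c "
from h import *
c=cap('side','s5.png')
a=cv2.resize(c['image'][130:270,310:420],None,fx=4.2,fy=4.2,interpolation=2);t=cap('top','t5.png');b=cv2.resize(t['image'][190:270,300:400],None,fx=4,fy=4,interpolation=2);cv2.imwrite('pics/sz5.png',a[:,:,::-1]);cv2.imwrite('pics/tz5.png',b[:,:,::-1])
for z in(222,212,202,192,187,182):print(z,proj(c,[535,-137,z]),(proj(c,[535,-137,z])-[310,130])*4.2)"
```

```text
222 [363.87001099 167.59749837] [226.25404617 157.90949317]
212 [363.70645729 170.60650546] [225.56712063 170.54732295]
202 [363.54434755 173.58894715] [224.8862597  183.07357802]
192 [363.38366272 176.54517368] [224.21138342 195.48972947]
187 [363.30384879 178.01356405] [223.87616492 201.656969  ]
182 [363.2243841 179.4755292] [223.54241323 207.79722264]
```

View pics/sz5.png

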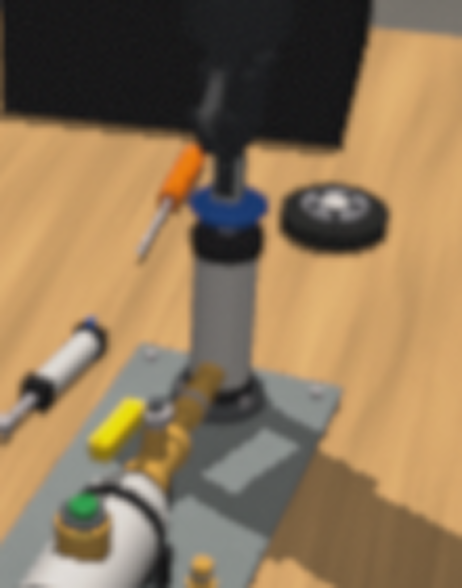

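View pics/tz5.png

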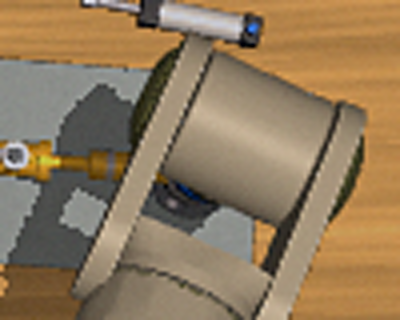

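The head now sits almost on the barrel, at (228,205) in the crop, so z≈188. The tip rests on it, apparently about 15 mm higher than eef_pos implies. I'll go on in small steps to the stop.

```bash
python3 -m jog '[[[0.002,0,0,0,0,0],[0,0,0,0,0,0]]]'
python3 -m jog '[[[0.002,0,0,0,0,0],[0,0,0,0,0,0]]]'
```

```text
time_s: 5.52
eef_pos: [535.1, -137.1, 170.6]
ee_rot: [0.707, 0.035, 0.706, -0.036]
force: [-3.6, 1.9, 11.4]
grip_width: 0.001
time_s: 5.78
eef_pos: [535.2, -137.1, 170.0]
ee_rot: [0.707, 0.035, 0.705, -0.036]
force: [-8.2, 3.4, 22.7]
grip_width: 0.001
```

Stop found at eef z≈170, with rest contact near 205. Next are full strokes.

```bash
python3 -m jog '[[[-0.02,0,0,0,0,0],[-0.02,0,0,0,0,0],[0,0,0,0,0,0],[0.015,0,0,0,0,0],[0.015,0,0,0,0,0],[0.009,0,0,0,0,0],[0,0,0,0,0,0]]]'
python3 -c "
from h import *
c=cap('side','s6.png')
a=cv2.resize(c['image'][130:270,310:420],None,fx=4.2,fy=4.2,interpolation=2);cv2.imwrite('pics/sz6.png',a[:,:,::-1])"
```

```text
time_s: 6.65
eef_pos: [535.7, -137.4, 170.0]
ee_rot: [0.707, 0.035, 0.705, -0.036]
force: [-2.5, 2.2, 22.8]
grip_width: 0.002
```

View pics/sz6.png

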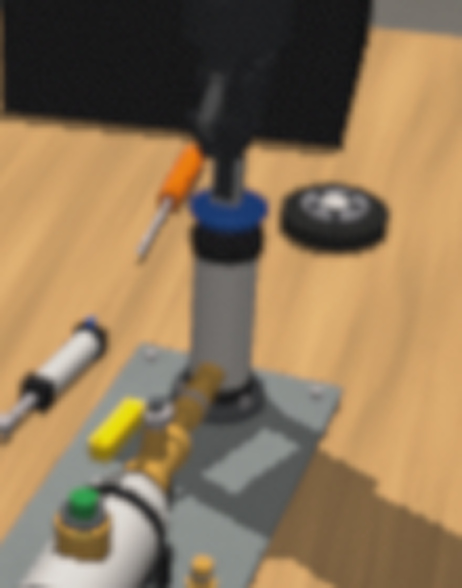

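The pin is visibly rising, with its top at (84,497) from (84,503), and the set hasn't moved. I'll carry on pumping.

```bash
python3 -m jog '[[[-0.019,0,0,0,0,0],[-0.02,0,0,0,0,0],[0,0,0,0,0,0],[0.015,0,0,0,0,0],[0.015,0,0,0,0,0],[0.009,0,0,0,0,0],[0,0,0,0,0,0]]]'
python3 -m jog '[[[-0.019,0,0,0,0,0],[-0.02,0,0,0,0,0],[0,0,0,0,0,0],[0.015,0,0,0,0,0],[0.015,0,0,0,0,0],[0.009,0,0,0,0,0],[0,0,0,0,0,0]]]'
python3 -m jog '[[[-0.019,0,0,0,0,0],[-0.02,0,0,0,0,0],[0,0,0,0,0,0],[0.015,0,0,0,0,0],[0.015,0,0,0,0,0],[0.009,0,0,0,0,0],[0,0,0,0,0,0]]]'
python3 -m jog '[[[-0.019,0,0,0,0,0],[-0.02,0,0,0,0,0],[0,0,0,0,0,0],[0.015,0,0,0,0,0],[0.015,0,0,0,0,0],[0.009,0,0,0,0,0],[0,0,0,0,0,0]]]'
python3 -m jog '[[[-0.019,0,0,0,0,0],[-0.02,0,0,0,0,0],[0,0,0,0,0,0],[0.015,0,0,0,0,0],[0.015,0,0,0,0,0],[0.009,0,0,0,0,0],[0,0,0,0,0,0]]]'
python3 -c "
from h import *
c=cap('side','s7.png')
a=cv2.resize(c['image'][160:300,300:420],None,fx=4.2,fy=4.2,interpolation=2);cv2.imwrite('pics/sz7.png',a[:,:,::-1])"
```

```text
time_s: 7.58
eef_pos: [535.3, -137.2, 170.0]
ee_rot: [0.707, 0.035, 0.705, -0.036]
force: [-6.0, 2.3, 27.4]
grip_width: 0.001
time_s: 8.45
eef_pos: [535.1, -137.1, 169.9]
ee_rot: [0.707, 0.035, 0.706, -0.036]
force: [-7.1, 3.3, 30.2]
grip_width: 0.001
time_s: 9.32
eef_pos: [535.0, -137.0, 169.9]
ee_rot: [0.707, 0.035, 0.706, -0.036]
force: [-8.6, 2.9, 31.2]
grip_width: 0.0
time_s: 10.2
eef_pos: [535.0, -137.0, 170.0]
ee_rot: [0.707, 0.035, 0.706, -0.036]
force: [-8.1, 3.0, 30.9]
grip_width: -0.0
time_s: 11.08
eef_pos: [535.0, -137.0, 169.9]
ee_rot: [0.707, 0.035, 0.706, -0.036]
force: [-8.0, 3.1, 31.9]
grip_width: 0.004
```

View pics/sz7.png

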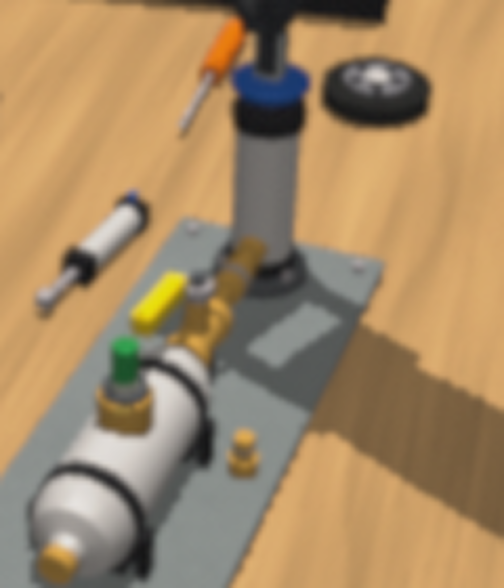

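The pin is well out: top at (125,345), light band near (125,378). Two more strokes to confirm it no longer rises.

```bash
python3 -m jog '[[[-0.02,0,0,0,0,0],[-0.019,0,0,0,0,0],[0,0,0,0,0,0],[0.015,0,0,0,0,0],[0.015,0,0,0,0,0],[0.009,0,0,0,0,0],[0,0,0,0,0,0]]]'
python3 -m jog '[[[-0.02,0,0,0,0,0],[-0.019,0,0,0,0,0],[0,0,0,0,0,0],[0.015,0,0,0,0,0],[0.015,0,0,0,0,0],[0.009,0,0,0,0,0],[0,0,0,0,0,0]]]'
python3 -m jog '[[[-0.04,0,0,0,0,0],[-0.04,0,0,0,0,0],[-0.02,0,0,0,0,0],[0,0,0,0,0,0]]]'
python3 -c "
from h import *
c=cap('side','s8.png');d=dict(np.load('pics/s7.npz'))
a=np.hstack([cv2.resize(x['image'][235:275,310:350],None,fx=9,fy=9,interpolation=2) for x in(d,c)]);cv2.imwrite('pics/sz8.png',a[:,:,::-1])
for z in(108,114,140):print(proj(c,L(0,100,z)))
t=cap('top','t8.png')
b=cv2.resize(t['image'][190:270,220:380],None,fx=5,fy=5,interpolation=2);cv2.imwrite('pics/tz8.png',b[:,:,::-1])
print(R().round(3))
for n,p in dict(a=L(-32,35,200),b=L(-32,35,100)).items():print(n,p,to(p))"
```

```text
time_s: 12.0
eef_pos: [534.9, -137.0, 169.9]
ee_rot: [0.707, 0.035, 0.706, -0.036]
force: [-8.9, 3.3, 30.3]
grip_width: -0.001
time_s: 12.88
eef_pos: [535.0, -137.0, 169.9]
ee_rot: [0.707, 0.035, 0.706, -0.036]
force: [-8.5, 3.9, 30.6]
grip_width: -0.001
time_s: 13.38
eef_pos: [534.9, -137.0, 266.8]
ee_rot: [0.706, 0.036, 0.707, -0.035]
force: [-0.1, -0.4, -0.3]
grip_width: -0.001
[328.63765777 251.98671756]
[328.64276605 250.15235638]
[328.66527134 242.07081925]
[[-0.004  0.101  0.995]
 [ 0.002  0.995 -0.101]
 [-1.     0.001 -0.004]]
a [523.95403629  75.01981512 200.        ] [ 66.  209.5 -31.4]
b [523.95403629  75.01981512 100.        ] [166.  209.4 -31. ]
```

View pics/sz8.png

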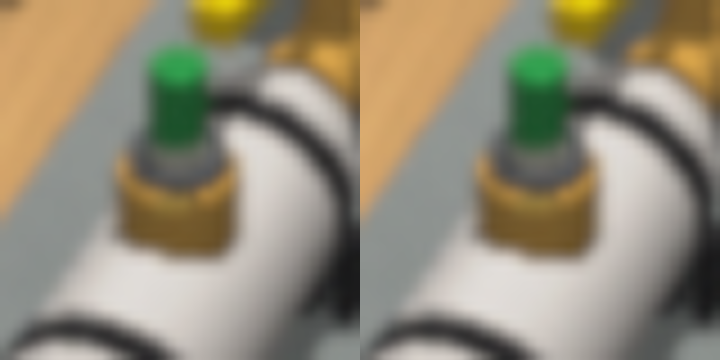

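View pics/tz8.png

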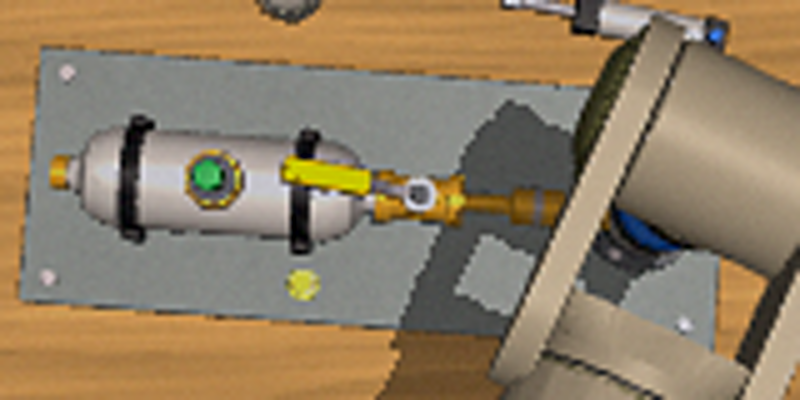

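The two crops are identical, pin top at row 66 both before and after the extra strokes, with a pale band at its foot: the pin is fully out. The top view shows the yellow handle still near open, lying left of its axis (420,195). Next I move to its near side.

```bash
python3 -m jog '[[[0,0.04,-0.008,0,0,0],[0,0.041,-0.008,0,0,0],[0,0.041,-0.008,0,0,0],[0,0.041,-0.008,0,0,0],[0,0.041,0,0,0,0],[0.04,0,0,0,0,0],[0.04,0,0,0,0,0],[0.03,0,0,0,0,0],[0,0,0,0,0,0]]]'
python3 -c "
from h import *
c=cap('side','s9.png')
a=cv2.resize(c['image'][160:300,290:420],None,fx=4.2,fy=4.2,interpolation=2);cv2.imwrite('pics/sz9.png',a[:,:,::-1])
e=ctrl.sense()['eef_pos']; print(e,to(L(-32,30,90)))
for d in(17,-8):
  p=e+[0,0,d];print((proj(c,p)-[290,160])*4.2)"
```

```text
time_s: 14.6
eef_pos: [521.7, 69.3, 155.1]
ee_rot: [0.704, 0.036, 0.709, -0.036]
force: [0.5, 0.5, 0.9]
grip_width: 0.002
[522.90061875  69.2147117  157.22058659] [67.2  0.9  0.7]
[254.59963797 248.21207431]
[253.35428338 281.25506309]
```

View pics/sz9.png

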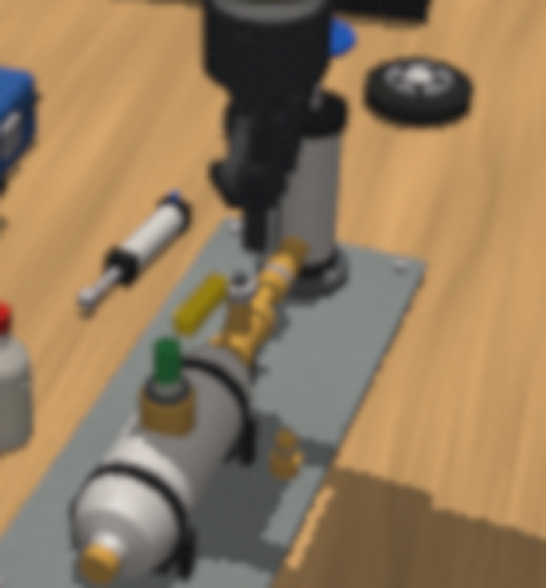

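The tip appears at (255,248), which matches eef z + 17 mm. It is clear of the handle (200,305), so I go down beside it to a tip height of about 107.

```bash
python3 -m jog '[[[0.03,0,0,0,0,0],[0.025,0,0,0,0,0],[0.012,0,0,0,0,0],[0,0,0,0,0,0]]]'
python3 -c "
from h import *
c=cap('side','s10.png')
a=cv2.resize(c['image'][160:300,290:420],None,fx=4.2,fy=4.2,interpolation=2);cv2.imwrite('pics/sz10.png',a[:,:,::-1])
e=ctrl.sense()['eef_pos']; print(R().round(3),to(L(-32,30,90)))
ax=np.array([0,-30.])
off=23
for t in np.arange(0.1,1.58,0.147):
  r=60;u=np.array([np.sin(t),np.cos(t)]);n=np.array([np.cos(t),-np.sin(t)])
  p=ax+r*u-off*n; print(t.round(2),to(L(*p,90)))"
```

```text
time_s: 15.15
eef_pos: [523.8, 69.2, 91.7]
ee_rot: [0.706, 0.036, 0.706, -0.036]
force: [0.2, -1.1, 0.6]
grip_width: 0.007
[[ 0.001  0.101  0.995]
 [-0.     0.995 -0.101]
 [-1.    -0.     0.001]] [ 2.3  0.8 -0.8]
0.1 [ 2.3  2.8 14.3]
0.25 [ 2.3  4.7 23.6]
0.39 [ 2.3  5.1 33. ]
0.54 [ 2.3  4.1 42.4]
0.69 [ 2.3  1.8 51.5]
0.84 [ 2.4 -1.8 60.3]
0.98 [ 2.4 -6.7 68.3]
1.13 [  2.4 -12.7  75.6]
1.28 [  2.4 -19.7  82. ]
1.42 [  2.4 -27.5  87.2]
1.57 [  2.4 -36.   91.2]
```

View pics/sz10.png

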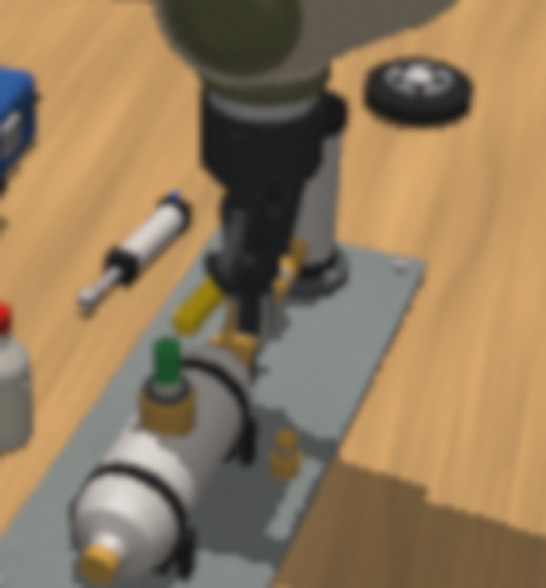

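```bash
python3 -m jog '[[[0.002,0.002,0.014,0,0,0],[0,0.002,0.01,0,0,0],[0,0.001,0.009,0,0,0],[0,-0.001,0.009,0,0,0],[0,-0.002,0.009,0,0,0],[0,-0.004,0.009,0,0,0],[0,-0.005,0.008,0,0,0],[0,-0.006,0.007,0,0,0],[0,0,0,0,0,0]]]'
python3 -c "
from h import *
c=cap('side','s11.png')
a=cv2.resize(c['image'][160:300,290:420],None,fx=4.2,fy=4.2,interpolation=2);cv2.imwrite('pics/sz11.png',a[:,:,::-1])"
```

```text
time_s: 16.32
eef_pos: [597.7, 48.0, 89.5]
ee_rot: [0.707, 0.036, 0.706, -0.036]
force: [1.3, 0.9, -0.0]
grip_width: 0.004
```

View pics/sz11.png

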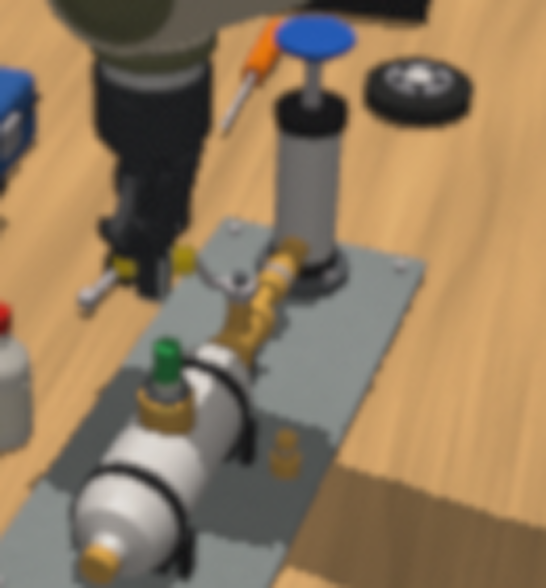

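The handle, running from (185,262) to (120,268), has swung most of the way with the finger behind it. On to the stop.

```bash
python3 -m jog '[[[0,-0.007,0.005,0,0,0],[0,-0.007,0.004,0,0,0],[0,-0.006,0.003,0,0,0],[0,0,0,0,0,0]]]'
python3 -m jog '[[[0,-0.005,0,0,0,0],[0,0,0,0,0,0]]]'
python3 -c "
from h import *
c=cap('side','s12.png')
a=cv2.resize(c['image'][160:300,290:420],None,fx=4.2,fy=4.2,interpolation=2);cv2.imwrite('pics/sz12.png',a[:,:,::-1])
s=ctrl.sense();print(s['force'],to(L(60,-7,90)))"
```

```text
time_s: 16.88
eef_pos: [607.3, 26.8, 89.4]
ee_rot: [0.706, 0.036, 0.706, -0.036]
force: [0.4, -0.6, -0.3]
grip_width: -0.0
time_s: 17.12
eef_pos: [606.8, 22.7, 89.6]
ee_rot: [0.707, 0.036, 0.706, -0.035]
force: [2.1, 2.6, -0.1]
grip_width: -0.003
[ 2.48161973  3.00882242 -0.10795849] [-0.4  1.8  4.4]
```

View pics/sz12.png

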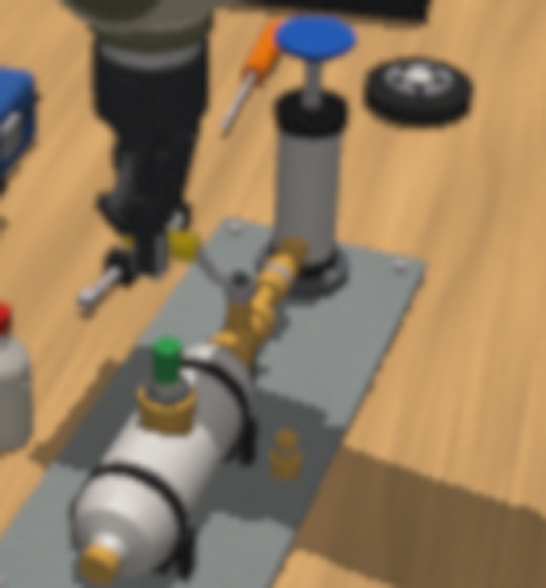

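```bash
python3 -m jog '[[[0,-0.003,0,0,0,0],[0,0,0,0,0,0]]]'
python3 -m jog '[[[0,-0.003,0,0,0,0],[0,0,0,0,0,0]]]'
python3 -m jog '[[[0,-0.002,0,0,0,0],[0,0,0,0,0,0]]]'
```

```text
time_s: 17.42
eef_pos: [606.7, 22.3, 89.7]
ee_rot: [0.707, 0.037, 0.705, -0.034]
force: [5.3, 15.6, -0.4]
grip_width: -0.002
time_s: 17.68
eef_pos: [606.7, 21.9, 89.7]
ee_rot: [0.707, 0.038, 0.705, -0.032]
force: [8.9, 28.0, -0.9]
grip_width: 0.0
time_s: 17.92
eef_pos: [606.5, 21.4, 89.8]
ee_rot: [0.707, 0.039, 0.705, -0.031]
force: [9.5, 34.4, 0.4]
grip_width: -0.0
```

Firm stop: force 34 N with almost no motion. I'll back off, go up and inspect.

```bash
python3 -m jog '[[[0,0.008,0,0,0,0],[0,0.012,0,0,0,0],[-0.03,0.004,0,0,0,0],[-0.05,0,0,0,0,0],[-0.06,0,0,0,0,0],[-0.06,0,0,0,0,0],[-0.02,0.03,-0.05,0,0,0],[0,0.03,-0.05,0,0,0],[0,0.03,-0.05,0,0,0],[0,0.03,-0.05,0,0,0],[0,0.03,-0.05,0,0,0],[0,0.03,-0.05,0,0,0]]]'
python3 -m jog '[[[0,0.05,-0.02,0,0,0],[0,0.05,-0.02,0,0,0],[0,0.05,0,0,0,0],[0,0.05,0,0,0,0],[0,0.05,0,0,0,0],[0,0,0,0,0,0]]]'
python3 - <<'E'
from h import *
c=cap('top','t13.png'); s=cap('side','s13.png'); d=dict(np.load('pics/top1.npz'))
f=lambda x:cv2.resize(x['image'][175:265,220:375],None,fx=3.3,fy=3.3,interpolation=2)
cv2.imwrite('pics/tz13.png',np.vstack([f(d),f(c)])[:,:,::-1])
cv2.imwrite('pics/sz13.png',cv2.resize(s['image'][150:330,260:420],None,fx=3.3,fy=3.3,interpolation=2)[:,:,::-1])
def bl(c,box,lo,hi):
    x0,y0,x1,y1=box; m=cv2.inRange(cv2.cvtColor(c['image'],cv2.COLOR_RGB2HSV)[y0:y1,x0:x1],lo,hi)
    v,u=np.nonzero(m); return u.mean()+x0,v.mean()+y0,len(u)
r=bl(c,(285,195,315,224),(24,170,90),(34,255,255)); g=ray(c,*r[:2],128); v=g[:2]-L(0,-30,0)[:2]
print(r,g,'angle from local y',np.arctan2(v[0],v[1])+yaw,np.hypot(*v))
for x in(d,c):
    im=cv2.cvtColor(x['image'],cv2.COLOR_RGB2HSV); m=((im[...,1]<60)&(im[...,2]>60)).astype(np.uint8); m[:195]=0;m[265:]=0;m[:,:215]=0;m[:,375:]=0
    print(cv2.minAreaRect(max(cv2.findContours(m,0,2)[0],key=cv2.contourArea)), bl(x,(335,215,370,248),(95,130,0),(130,255,255)))
E
```

```text
time_s: 19.42
eef_pos: [326.0, 248.4, 309.5]
ee_rot: [0.706, 0.036, 0.706, -0.036]
force: [1.4, 0.3, -0.5]
grip_width: -0.001
time_s: 20.18
eef_pos: [312.7, 502.3, 307.4]
ee_rot: [0.706, 0.034, 0.707, -0.036]
force: [0.2, 0.3, -0.1]
grip_width: -0.005
(np.float64(304.87654320987656), np.float64(209.40740740740742), 81) [606.80791125   1.02857073 128.        ] angle from local y 1.5768490043532757 57.82780867088453
((294.5252685546875, 229.40928649902344), (138.95265197753906, 51.11921310424805), 4.236394882202148) (np.float64(352.6645569620253), np.float64(229.81645569620252), 316)
((294.5871887207031, 229.431884765625), (138.9122314453125, 51.14136505126953), 4.267893314361572) (np.float64(352.70662460567826), np.float64(229.82018927444796), 317)
```

View pics/tz13.png

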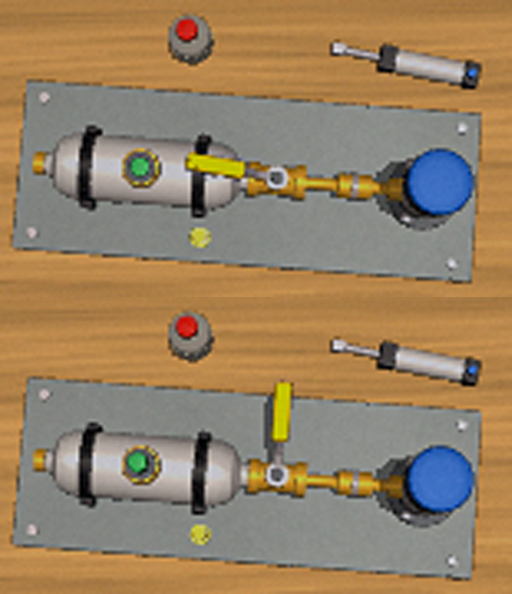

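View pics/sz13.png

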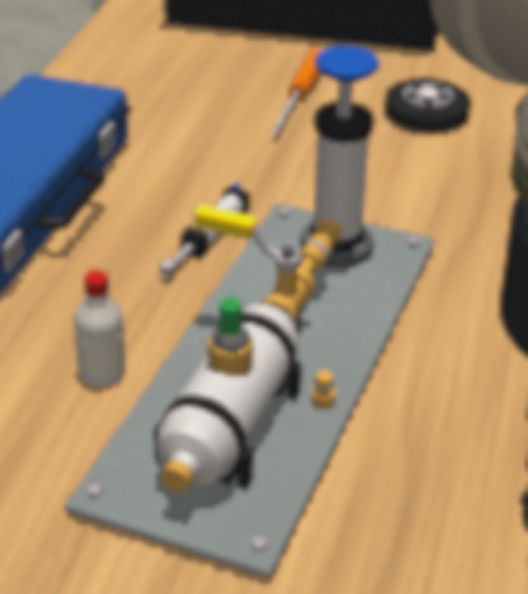

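The last pictures show the handle across the pipe at about 1.577 rad, the pin fully out with its band showing, and the plunger back up. The plate and loose things sit where they were (plate shift under 0.1 px), and the arm is clear.

```bash
python3 -c "
from h import *
print(workorder.finish_job())"
```

```text
the job is handed in; nothing more can be done
None
```

The tank is charged and shut off, and I handed the job in at about 20 s on the robot's clock, against the 66 s limit.

- **Pumping:** I pushed the plunger with the shut fingertips for nine strokes down to its stop, the first one slow, with at most about 32 N read at the wrist. The last two strokes no longer raised the pin. It stands fully out with the pale band showing at its foot, and the plunger is back up.
- **Valve:** I pushed the handle round to its stop. The camera puts it at about 1.577 rad, against 1.571 for shut.
- **Left in place:** The plate moved less than 0.1 px in the top view. The fitting, bottle and air cylinder look unmoved there, and the arm ended clear of everything with no force reading. I did not measure the screwdriver, wrench, wheel and tray separately; the arm stayed well away from them.

Two checks did not go as expected:
- **Fingertip height:** The shut fingertips were about 17 mm higher than the reported tool position, where the description puts them 8 mm lower. Contact, the plunger's bottom stop and the side pictures all agreed on this, so I worked with that offset.
- **Force at the valve stop:** I pressed a little harder than needed there, about 34 N along y at the wrist, before backing off. The plate did not move.

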